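# Check the piston dispensers and mark the one that sticks

## Robot

A 6-joint arm with a two-finger parallel gripper is mounted at the origin on a cart in front of the work surface, level with it; the furniture and walls round the work are solid. World frame = base frame: x ahead of the robot, y to its left, z up, the work surface at z = 0. Lengths are in m, angles in degrees, forces in N, time in s.
With the tool pointing down it reaches from about 0.4 to 0.925 m from the base axis. Payload 12.5 kg.
Tool frame: the origin (TCP) lies at the very end of the fingers, on their centre line; the grasp point (between the pads) lies 19 mm behind it; z points along the fingers, y is the line along which they close (so a half turn about z gives the same grasp; the last joint's range is limited). The gripper opens to 95 mm and grips with 3 to 60 N. Pads are 20 mm wide; open, the fingers measure 119 mm over their backs; the gripper's body (75 mm by 180 mm) begins 59 mm behind the grasp point.
Start: joints at [-73.029, 28.126, 89.318, -0, 62.55, -6.05], TCP at [0.244, -0.575, 0.215] pointing down, gripper open.
Joint ranges: [-177.58, 177.58], [-47.91, 125.51], [2.72, 160], [-65.01, 245.01], [3.68, 167.84], [-153.87, 153.87]. Speed limits (degrees/s): [127.2, 127.2, 159.86, 180, 180, 180].

## Interface

Orientations are given as a 3x3 rotation matrix whose columns are the frame's x, y, z axes.
In Python, from plant import get_state, imaging, robot gives the robot as it stands. The module is installed in compiled form; this text tells all that it offers.
- The arm moves only by the tool drive_tool, never from a script. Its argument "steps" is text: rows parted by semicolons, each of 5 numbers parted by spaces: the shift along the tool's x, y, z in cm, then the turn about the tool's z in rad, then the closure, from 0 (fully open) to 1 (shut). A call has 1 to 12 rows; each row shifts and turns the commanded pose from where the row before left it, along the tool's axes as they then stand; what a row does not reach is not made up. A row lasts 1/12 s, in which the tool goes at most 41.7 mm and 7.16 degrees, less where a joint would pass 70% of its speed; a pose out of reach is approached as far as the arm can. A call is refused whole if a number of a shift passes 4.17 or a number of a turn 0.125, either way. A call with a gripper value outside its range is refused whole. The fingers move at their own pace and stop on an object; "squeeze" is the grip in N (left out, the last holds). Time passes only in rows, so rows that do not move let the fingers close. It gives the time, the measured TCP pose, the force, the opening and the grip force at its end, in the units of the state.
- get_state(): the state, without advancing time (a new reading comes with each control period).
- imaging.read_camera(name): name is "side" or "top" or "wrist"; returns a dict with "img" (480x640x3 uint8, red, green, blue), "fx", "fy", "cx", "cy" (pixels), "k1" (the pictures are not rectified: a ray, as slopes to the right and down, at radius r is drawn at 1 + k1 r^2 times it, then the intrinsics apply), "world_to_cam" (4x4, takes a point from world to camera coordinates). Camera axes: x right, y down, z forward; pixel columns grow to the right and rows downward; lengths in m; the calibration is good to about 2 mm. A picture is of the moment at which its call begins. There is no depth.
- robot.job_done(): hands the job in; it is judged then, once.
The state is a dict: "t": time; "joint_pos": joint angles; "joint_velocities": joint speeds; "tau": joint torques, N m; "ee_pos": TCP position; "ee_rot": TCP orientation; "ft_force": force on the tool from outside, world axes, zero at the start; "ft_torque": the same for the moment, N m; "width": finger opening in m; "gripper_force": force on a finger pad.
Only numpy, scipy, OpenCV 4.12 (cv2) and the standard library are available. Lean on these libraries where they do the work, as an engineer would, in place of code of your own. Each camera call takes 0.05 s, during which the arm holds its last target. There are 200 camera calls.

## Task

Try both piston dispensers on the lab table by pressing the blue plunger of each gently straight down: the one that runs freely is to be pushed fully home. The other has something lodged inside: when its resistance rises part-way, stop, do not force it, and leave it there. Reject that dispenser by standing the red rubber stopper upright in the round white tray on its foot.

Things in the scene. Friction and masses are not known exactly. Their poses are not given: they have to be found in the camera images.
- plunger_a: Blue round head (38 mm across, 9 mm thick) of one dispenser's plunger, over a white barrel (50 mm across, top 85 mm high) on a fixed grey foot. Origin: centre of the head's flat top, z up; 130 to 135 mm above the table at the start, 95 when fully home; stays where left. -x points along the foot to its white tray: centre 110 mm away, 64 mm inside, floor 12 and rim 18 mm above the table.
- plunger_b: The same on the other, identical dispenser. A free plunger resists with 1 to 3 N all the way to a firm stop at home. In exactly one of the two (which varies, unseen) a bung is lodged: once the head's top is 121 to 115 mm high, resistance rises by about 1.8 N per mm; over 22 N is forcing it. It springs back a few mm when let go.
- stopper_1: red rubber stopper, a tapered plug 26 mm high, 27 mm across at its wide end and standing on its narrow end, loose on the table between the two dispensers. Origin: centre of its underside; z up along its axis. A smaller black stopper elsewhere on the table is not part of the job.
There are look-alikes about, which are no part of the job. Leave any green look-alike of the part that bears plunger_b alone.

How it is judged (in metres and radians):
At the end, for the whole second after the job is handed in: One plunger is home (head top within 5 mm of 95 mm); the other was pressed to where its resistance rises, not past it (head top 104 to 124.5 mm high); the red stopper stands at rest, upright within 15 degrees, in that other dispenser's tray, within 20 mm of its centre along each axis of the foot (((height (world z) of plunger_a below 0.1 m and height (world z) of plunger_b between 0.104 and 0.1245 m and x of stopper_1 in the frame of plunger_b between -0.13 and -0.09 m and y of stopper_1 in the frame of plunger_b between -0.02 and 0.02 m) or (height (world z) of plunger_b below 0.1 m and height (world z) of plunger_a between 0.104 and 0.1245 m and x of stopper_1 in the frame of plunger_a between -0.13 and -0.09 m and y of stopper_1 in the frame of plunger_a between -0.02 and 0.02 m)) and height (world z) of stopper_1 below 0.02 m and angle between stopper_1's own z axis and vertical below 0.26 rad and linear speed of stopper_1 below 0.02 m/s); the robot touches nothing.
It fails at once if the plunger that sticks is forced: more than 22 N on plunger_a before it is home (contact force between any of the fingers, the arm and plunger_a above 22 N and height (world z) of plunger_a above 0.102 m).
It fails at once if the plunger that sticks is forced: more than 22 N on plunger_b before it is home (contact force between any of the fingers, the arm and plunger_b above 22 N and height (world z) of plunger_b above 0.102 m).
It also fails if it takes over 72 s, if anything falls off the work surface, if the arm or the gripper's body presses on something with over 40 N, if the wrist force passes 120 N, or if a joint passes its speed limit or range.

## Working session

There is one attempt and no reset: what is moved stays moved. The work goes in short steps, Python scripts to look and compute and a tool call to move; the robot and the scene stay as the last step left them, time stands still between calls to the robot, and variables do not carry over. Pictures are saved under pics/ and viewed, at most 10 in all, crops included, and the job is handed in when it is done.

Besides the shell and the picture viewer there is one more tool, called as name(argument=value, ...) on one line, values as JSON. drive_tool: Moves the arm, as the interface text tells. Its arguments: {"type":"object","properties":{"steps":{"type":"string"},"squeeze":{"type":"number"}},"required":["steps"]}

```bash
mkdir -p pics; cat > h.py <<'E'
import numpy as np, cv2
from plant import get_state, imaging, robot
def snap(name,fn):
    c=imaging.read_camera(name); cv2.imwrite(f'pics/{fn}.png',c['img'][:,:,::-1])
    np.savez(f'pics/{fn}.npz',**{k:c[k] for k in c}); return c
def ray(c,u,v):
    xd=np.array([(u-c['cx'])/c['fx'],(v-c['cy'])/c['fy']],float); x=xd.copy()
    for _ in range(20): x=xd/(1+c['k1']*(x@x))
    T=np.array(c['world_to_cam']); R=T[:3,:3]; o=-R.T@T[:3,3]
    return o,R.T@np.array([x[0],x[1],1.])
def atz(c,u,v,z):
    o,d=ray(c,u,v); return o+d*(z-o[2])/d[2]
def proj(c,p):
    T=np.array(c['world_to_cam']); q=T[:3,:3]@np.array(p)+T[:3,3]; x=q[:2]/q[2]; x=x*(1+c['k1']*(x@x))
    return c['fx']*x[0]+c['cx'],c['fy']*x[1]+c['cy']
E
python3 - <<'E'
from h import *
for n in('top','side'):
    c=snap(n,n+'0'); o,_=ray(c,320,240); print(n,o,c['k1'])
print(get_state())
E
```

```text
top [0.38131865 0.03397941 0.98668689] -0.05966132346310541
side [0.13987177 0.82308669 0.43094384] -0.03578525649838268
{'t': 0.1, 'joint_pos': array([-7.30306606e+01,  2.81590632e+01,  8.93471100e+01, -1.04419778e-03,
        6.25498161e+01, -6.05176711e+00]), 'joint_velocities': array([-0.05226304, -0.04780752, -0.22832881, -0.08386933, -0.064025  ,
        0.03028063]), 'tau': array([ 3.94314935e-03, -6.13619757e+01, -2.58608097e+01,  6.93671429e-02,
        4.70005721e-02, -5.95074471e-05]), 'ee_pos': array([ 0.24435713, -0.57501036,  0.214135  ]), 'ee_rot': array([[ 9.20357578e-01,  3.91077789e-01, -3.00673158e-04],
       [ 3.91077895e-01, -9.20357113e-01,  9.29930244e-04],
       [ 8.69483847e-05, -9.73454974e-04, -9.99999522e-01]]), 'ft_force': array([-0.08030885, -1.07448545,  0.1118033 ]), 'ft_torque': array([ 0.02451209, -0.02025525, -0.00431706]), 'gripper_force': 0.0, 'width': 0.09516066260031174}
```

View pics/top0.png

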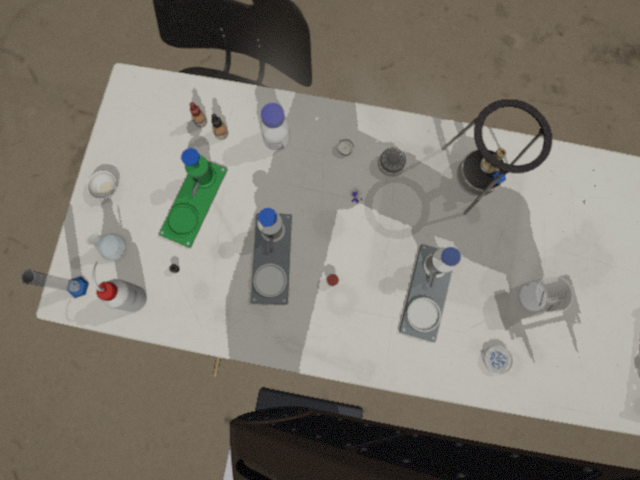

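View pics/side0.png

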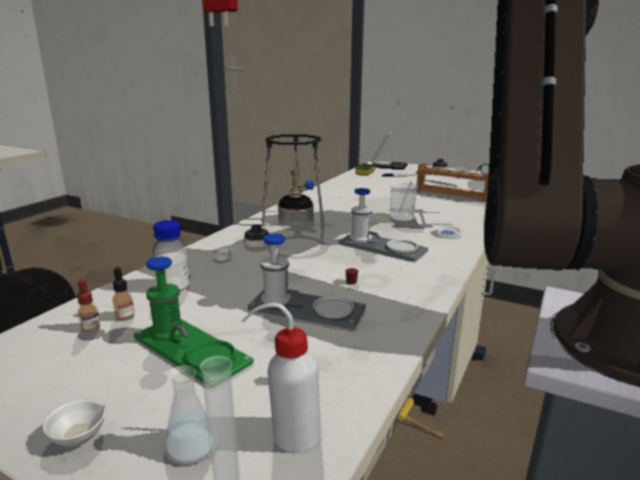

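The top view shows three dispensers. The green-barrelled one, head at (190,158), is the look-alike to leave alone. The two grey-footed ones with white barrels, heads at (267,216) and (450,257), fit the description. Their trays are at (270,281) and (423,314). The red stopper at (333,280) lies between them; the black one at (174,268) is not part of the job. I'll confirm this in an enlarged crop.

```bash
python3 - <<'E'
from h import *
c=dict(np.load('pics/top0.npz'));im=c['img'][190:345,240:475,::-1]
cv2.imwrite('pics/crop0.png',cv2.resize(im,None,fx=3.4,fy=3.4,interpolation=cv2.INTER_CUBIC))
print(im.shape)
s=dict(np.load('pics/side0.npz'))
for n,i in(('top',c),('side',s)):
    h=cv2.cvtColor(i['img'],cv2.COLOR_RGB2HSV)
    for nm,m in(('blue',cv2.inRange(h,(105,130,60),(125,255,255))),('red',cv2.inRange(h,(0,130,40),(8,255,255))|cv2.inRange(h,(172,130,40),(180,255,255)))):
        k,l,st,ce=cv2.connectedComponentsWithStats(m)
        for j in range(1,k):
            if st[j,4]>25:
                u,v=ce[j]; z={'blue':.13,'red':.02}[nm]
                print(n,nm,st[j],ce[j].round(1),atz(i,u,v,z).round(4))
for nm,u,v,z in(('tl',270,281,.015),('tr',423,314,.015)): print(nm,atz(c,u,v,z).round(4))
E
```

```text
(155, 235, 3)
top blue [182 148  17  17 228] [190.1 156.5] [0.6755 0.341  0.13  ]
top blue [493 172   8   6  27] [495.8 174.3] [ 0.7543 -0.268   0.13  ]
top blue [497 175   8   9  30] [501. 179.] [ 0.7464 -0.2794  0.13  ]
top blue [258 208  18  18 246] [267.  216.8] [0.5822 0.1628 0.13  ]
top blue [ 70 277  18  20 145] [ 80.4 287.3] [0.3801 0.4852 0.13  ]
top red [191 104   9  12  67] [194.8 109.8] [0.8277 0.3984 0.02  ]
top red [328 275  10  10  75] [332.2 279.3] [0.4997 0.0147 0.02  ]
top red [ 97 282  20  18 255] [107.1 290.9] [0.3839 0.4829 0.02  ]
side blue [306 181   7   8  50] [309.  184.6] [ 0.7119 -0.1898  0.13  ]
side blue [356 189  13   6  60] [362.  191.1] [ 0.5737 -0.1975  0.13  ]
side blue [154 220  27  21 475] [167.1 229.6] [0.7794 0.2193 0.13  ]
side blue [263 234  22  11 191] [273.4 238.6] [0.5833 0.165  0.13  ]
side blue [147 257  24  13 257] [158.4 262.9] [0.6808 0.338  0.13  ]
side red [203   0  35  13 401] [219.5   5.3] [-2.9236  4.6281  0.02  ]
side red [347 269  10  14 114] [351.4 275.4] [0.4964 0.0223 0.02  ]
side red [ 78 280  13  25 224] [ 83.6 293.3] [0.8962 0.3293 0.02  ]
side red [276 327  31  31 788] [290.9 342.7] [0.4766 0.2855 0.02  ]
tl [0.4718 0.1445 0.015 ]
tr [ 0.4635 -0.1877  0.015 ]
```

View pics/crop0.png

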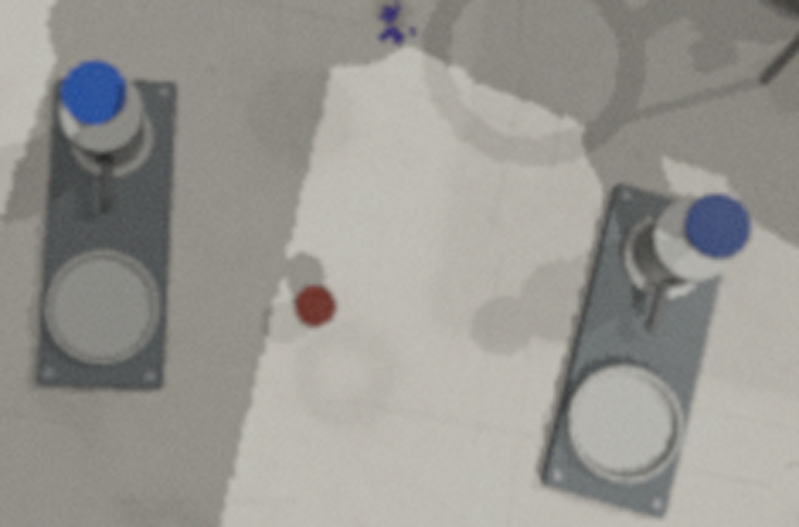

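The crop confirms it: blue heads on white barrels over grey feet at crop (94,92) and (718,226). The trays are at (102,307) and (625,420), and the red stopper is at (315,305).

```bash
python3 - <<'E'
from h import *
c=dict(np.load('pics/top0.npz'));s=dict(np.load('pics/side0.npz'))
f=lambda x,y:(240+(x+.5)/3.4-.5,190+(y+.5)/3.4-.5)
def tri(p,q):
    o1,d1=ray(c,*p);o2,d2=ray(s,*q);A=np.c_[d1,-d2];t=np.linalg.lstsq(A,o2-o1,rcond=None)[0]
    a,b=o1+t[0]*d1,o2+t[1]*d2;return ((a+b)/2).round(4),np.linalg.norm(a-b).round(4)
HL=atz(c,*f(94,92),.1325);HR=atz(c,*f(718,226),.1325);TL=atz(c,*f(102,307),.015);TR=atz(c,*f(625,420),.015)
print(HL,HR,TL,TR)
for H,T in((HL,TL),(HR,TR)): d=(T-H)[:2];print(np.linalg.norm(d),np.degrees(np.arctan2(*-d[::-1])))
print('tri',tri(f(94,92),(273.4,237)),tri(f(718,226),(362,190)))
print('stop',atz(c,*f(315,305),.026),tri(f(315,305),(351.4,270)))
print('side tray',atz(s,333,307,.015),atz(s,402,246,.015))
print('leg',atz(c,466,213,0),tri((513,135),(293,140)),'ring')
st=get_state();R=st['ee_rot'];p=st['ee_pos']
for t in(HR,): print('tool delta cm',R.T@(np.r_[t[:2],.16]-p)*100)
E
```

```text
[0.58187113 0.16196398 0.1325    ] [ 0.57173102 -0.19810995  0.1325    ] [0.47387312 0.14566873 0.015     ] [ 0.46541619 -0.18839474  0.015     ]
0.10922044111411426 8.580334464441659
0.10675780684423186 -5.221274614859316
tri (array([0.5832, 0.1627, 0.1319]), np.float64(0.0025)) (array([ 0.5726, -0.1977,  0.1327]), np.float64(0.002))
stop [0.49890497 0.01451711 0.026     ] (array([0.4993, 0.0148, 0.0281]), np.float64(0.0014))
side tray [0.47454829 0.14676707 0.015     ] [ 0.46450408 -0.18952721  0.015     ]
leg [ 0.70564664 -0.25579042  0.        ] (array([ 0.7974, -0.2596,  0.2218]), np.float64(0.0015)) ring
tool delta cm [ 44.86937591 -21.88016101   5.43870369]
```

drive_tool(steps="3 -1.46 0 0 1;3 -1.46 0 0 1;3 -1.46 0 0 1;3 -1.46 0 0 1;3 -1.46 0 0 1;3 -1.46 0 0 1;3 -1.46 0 0 1;3 -1.46 0 0 1;3 -1.46 0 0 1;3 -1.46 0 0 1;3 -1.46 0 0 1;3 -1.46 0 0 1", squeeze=20)

```text
t: 1.1
ee_pos: [0.5081, -0.2717, 0.2144]
ee_rot: [[0.92, 0.391, -0.0], [0.391, -0.92, 0.0], [-0.0, -0.0, -1.0]]
ft_force: [0.0, 0.2, -0.3]
width: 0.0205
gripper_force: 0.0
```

drive_tool(steps="3 -1.46 0 0 1;3 -1.46 0 0 1;2.9 -1.46 0 0 1;0 0 2 0 1;0 0 2 0 1;0 0 0.5 0 1;0 0 0 0 1;0 0 0 0 1")

```text
t: 1.77
ee_pos: [0.5721, -0.1984, 0.17]
ee_rot: [[0.921, 0.391, -0.0], [0.391, -0.921, -0.0], [-0.0, -0.0, -1.0]]
ft_force: [-0.2, 1.3, 0.3]
width: 0.0006
gripper_force: 0.0
```

```bash
python3 - <<'E'
from h import *
c=snap('top','t1');s=snap('side','s1');st=get_state();print(st['t'],st['ee_pos'],st['ft_force'],st['width'])
a=cv2.resize(s['img'][140:260,290:450],None,fx=5,fy=5,interpolation=cv2.INTER_CUBIC)[:,:,::-1]
cv2.imwrite('pics/s1c.png',a)
print(proj(s,st['ee_pos']))
R=st['ee_rot'];print(R,'d',R.T@(np.array([.572,-.198,.1325])-st['ee_pos'])*100)
E
```

```text
1.8667 [ 0.57231215 -0.19867609  0.17074548] [ 0.07570242 -0.4572371   0.24112218] 0.00048444890900620685
(np.float64(363.2922404789642), np.float64(174.05318361046852))
[[ 9.20617221e-01  3.90463755e-01  1.41018819e-03]
 [ 3.90465009e-01 -9.20617462e-01 -7.51895782e-04]
 [ 1.00465582e-03  1.24283735e-03 -9.99998723e-01]] d [-0.00618031 -0.07918345  3.82444781]
```

View pics/s1c.png

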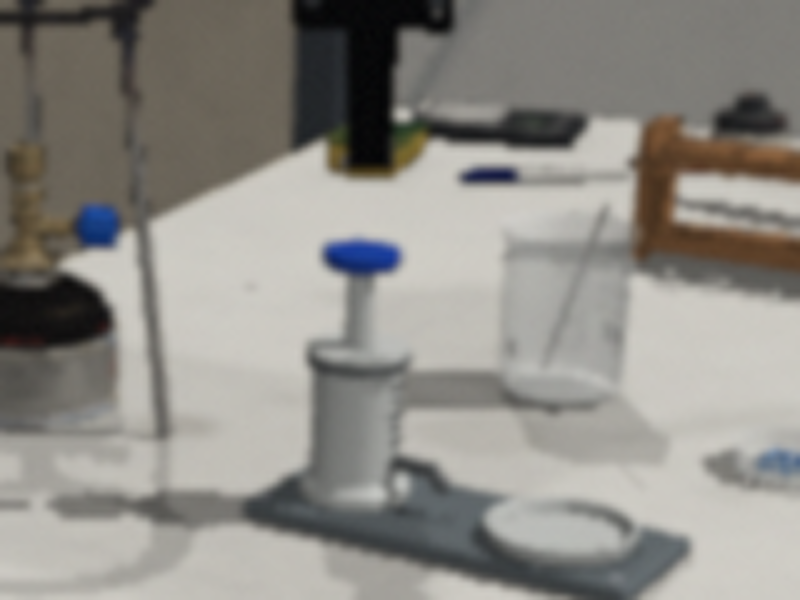

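The closed fingers hang just above the right plunger's head, centred on it at crop (370,170) over (362,250). Now I'll press it in small steps.

drive_tool(steps="0 0 1.5 0 1;0 0 1.3 0 1;0 0 0.2 0 1;0 0 0.2 0 1;0 0 0.2 0 1;0 0 0.2 0 1;0 0 0.2 0 1;0 0 0.2 0 1;0 0 0.2 0 1;0 0 0.1 0 1;0 0 0.1 0 1;0 0 0 0 1")

```text
t: 2.87
ee_pos: [0.5722, -0.1982, 0.1256]
ee_rot: [[0.92, 0.391, 0.0], [0.391, -0.92, -0.0], [0.0, 0.0, -1.0]]
ft_force: [0.6, -0.3, 1.0]
width: 0.0005
gripper_force: 0.5
```

drive_tool(steps="0 0 0.1 0 1;0 0 0.1 0 1;0 0 0.1 0 1;0 0 0.1 0 1;0 0 0 0 1")

```text
t: 3.28
ee_pos: [0.572, -0.198, 0.1214]
ee_rot: [[0.92, 0.391, -0.0], [0.391, -0.92, 0.0], [-0.0, -0.0, -1.0]]
ft_force: [0.6, 0.6, 1.6]
width: 0.0006
gripper_force: 0.4
```

drive_tool(steps="0 0 0.1 0 1;0 0 0.1 0 1;0 0 0.1 0 1;0 0 0 0 1")

```text
t: 3.62
ee_pos: [0.5719, -0.198, 0.1183]
ee_rot: [[0.92, 0.391, -0.0], [0.391, -0.92, 0.0], [-0.0, -0.0, -1.0]]
ft_force: [-0.2, -0.2, 0.2]
width: 0.0005
gripper_force: 0.1
```

drive_tool(steps="0 0 0.1 0 1;0 0 0.1 0 1;0 0 0.1 0 1;0 0 0 0 1")

```text
t: 3.95
ee_pos: [0.5719, -0.198, 0.1153]
ee_rot: [[0.92, 0.391, -0.0], [0.391, -0.92, 0.0], [-0.0, -0.0, -1.0]]
ft_force: [-0.0, 0.5, -0.5]
width: 0.0004
gripper_force: 0.0
```

drive_tool(steps="0 0 0.1 0 1;0 0 0.1 0 1;0 0 0.1 0 1")

```text
t: 4.2
ee_pos: [0.5719, -0.198, 0.1125]
ee_rot: [[0.92, 0.391, -0.0], [0.391, -0.92, 0.0], [-0.0, -0.0, -1.0]]
ft_force: [-0.9, -0.8, 2.3]
width: 0.0001
gripper_force: 1.1
```

```bash
python3 - <<'E'
from h import *
s=snap('side','s2');st=get_state();print(st['t'],st['ee_pos'],st['ft_force'])
cv2.imwrite('pics/s2c.png',cv2.resize(s['img'][160:260,290:450],None,fx=5,fy=5,interpolation=cv2.INTER_CUBIC)[:,:,::-1])
E
```

```text
4.25 [ 0.57192955 -0.1980015   0.11234661] [-0.63243328  0.78458157  0.99330242]
```

View pics/s2c.png

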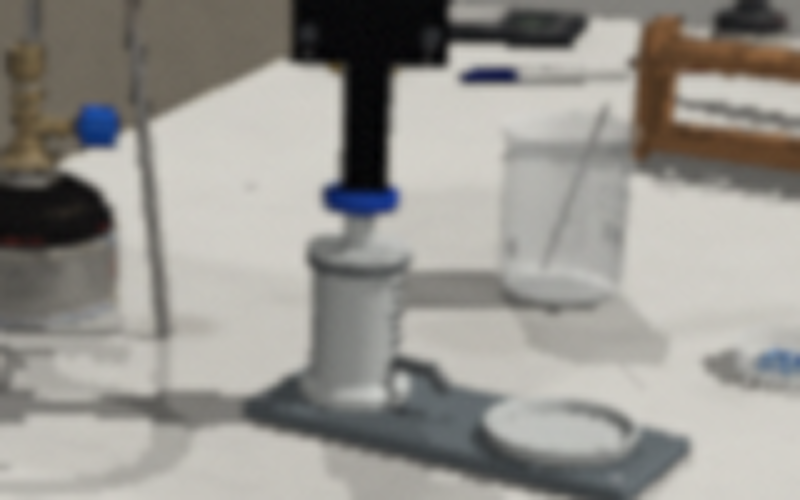

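The head has followed the fingers down, now at crop (362,198), and there is almost no resistance at 112 mm. That is below the bung range, so this one is free and I'll push it home.

drive_tool(steps="0 0 0.15 0 1;0 0 0.15 0 1;0 0 0.15 0 1")

```text
t: 4.5
ee_pos: [0.572, -0.198, 0.108]
ee_rot: [[0.92, 0.391, -0.0], [0.391, -0.92, -0.0], [-0.0, -0.0, -1.0]]
ft_force: [-1.5, 0.4, 2.5]
width: 0.0003
gripper_force: 1.1
```

drive_tool(steps="0 0 0.2 0 1;0 0 0.2 0 1;0 0 0.2 0 1;0 0 0.2 0 1;0 0 0.2 0 1;0 0 0.2 0 1;0 0 0 0 1;0 0 0 0 1")

```text
t: 5.17
ee_pos: [0.5721, -0.1982, 0.0959]
ee_rot: [[0.92, 0.391, 0.0], [0.391, -0.92, -0.0], [0.0, 0.0, -1.0]]
ft_force: [0.7, -0.6, 0.5]
width: 0.0006
gripper_force: 0.0
```

drive_tool(steps="0 0 0.1 0 1;0 0 0.1 0 1;0 0 0 0 1")

```text
t: 5.42
ee_pos: [0.5723, -0.1982, 0.0951]
ee_rot: [[0.92, 0.391, 0.001], [0.391, -0.92, -0.001], [0.001, 0.001, -1.0]]
ft_force: [-1.8, 1.1, 9.6]
width: 0.0005
gripper_force: 4.8
```

drive_tool(steps="0 0 -2.5 0 1;0 0 -2.5 0 1;0 0 -2.6 0 1;1.5 -3.28 0 0 1;1.5 -3.28 0 0 1;1.5 -3.28 0 0 1;1.5 -3.28 0 0 1;1.5 -3.28 0 0 1;1.5 -3.28 0 0 1;1.5 -3.28 0 0 1;1.5 -3.28 0 0 1;1.5 -3.28 0 0 1")

```text
t: 6.42
ee_pos: [0.5807, 0.1282, 0.1702]
ee_rot: [[0.92, 0.391, 0.0], [0.391, -0.92, -0.0], [0.0, 0.0, -1.0]]
ft_force: [0.1, 0.2, 0.2]
width: 0.0006
gripper_force: 0.0
```

drive_tool(steps="1.5 -3.28 0 0 1;0 0 0 0 1;0 0 0 0 1")

```text
t: 6.67
ee_pos: [0.5816, 0.1641, 0.1699]
ee_rot: [[0.919, 0.394, 0.0], [0.394, -0.919, -0.0], [-0.0, 0.0, -1.0]]
ft_force: [-0.6, -0.4, 0.2]
width: 0.0
gripper_force: 0.0
```

```bash
python3 - <<'E'
from h import *
s=snap('side','s3');st=get_state();print(st['t'],st['ee_pos'],st['ft_force']);R=st['ee_rot']
print('d',R.T@(np.array([.5825,.1625,.1325])-st['ee_pos'])*100)
cv2.imwrite('pics/s3c.png',cv2.resize(s['img'][170:330,220:440],None,fx=3.6,fy=3.6,interpolation=cv2.INTER_CUBIC)[:,:,::-1])
E
```

```text
6.7167 [0.58171781 0.16287605 0.16995491] [-0.64991387 -0.19652829  0.04026268]
d [0.05744488 0.06422821 3.74550521]
```

View pics/s3c.png

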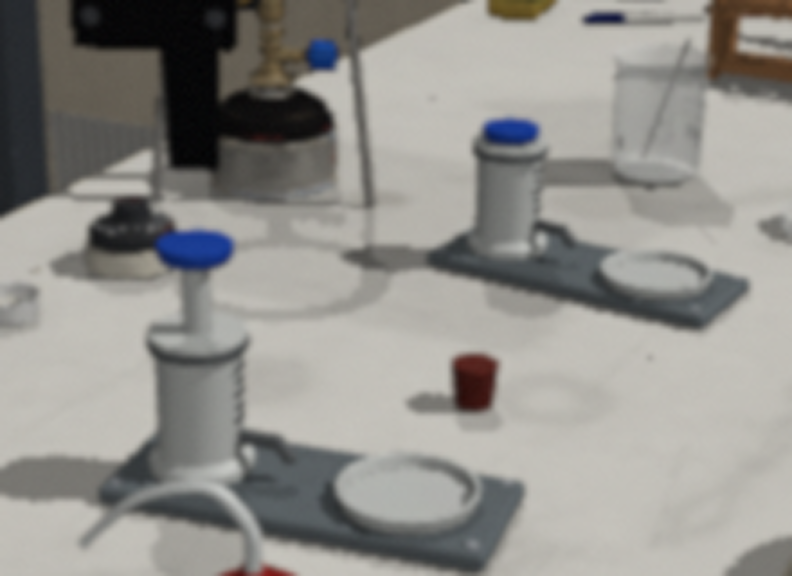

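The right plunger is home, with its head at crop (511,130) on the barrel. The fingers are above the left head at (195,250). Now I'll press the left one gently.

drive_tool(steps="0 0 1.5 0 1;0 0 1.3 0 1;0 0 0.2 0 1;0 0 0.2 0 1;0 0 0.2 0 1;0 0 0.2 0 1;0 0 0.2 0 1;0 0 0.2 0 1;0 0 0.2 0 1;0 0 0.1 0 1;0 0 0.1 0 1;0 0 0 0 1")

```text
t: 7.72
ee_pos: [0.5819, 0.1625, 0.126]
ee_rot: [[0.92, 0.391, 0.0], [0.391, -0.92, -0.0], [0.0, 0.0, -1.0]]
ft_force: [-0.2, -0.0, -0.7]
width: 0.0006
gripper_force: 0.3
```

drive_tool(steps="0 0 0.1 0 1;0 0 0.1 0 1;0 0 0.1 0 1;0 0 0.1 0 1")

```text
t: 8.05
ee_pos: [0.5819, 0.1625, 0.1221]
ee_rot: [[0.92, 0.391, 0.0], [0.391, -0.92, -0.0], [0.0, 0.0, -1.0]]
ft_force: [0.2, -1.1, 2.6]
width: 0.0003
gripper_force: 1.1
```

drive_tool(steps="0 0 0.1 0 1;0 0 0.1 0 1;0 0 0 0 1")

```text
t: 8.3
ee_pos: [0.5818, 0.1625, 0.1198]
ee_rot: [[0.92, 0.391, -0.0], [0.391, -0.92, -0.0], [-0.0, -0.0, -1.0]]
ft_force: [0.4, 0.1, 0.6]
width: 0.0006
gripper_force: 0.2
```

drive_tool(steps="0 0 0.1 0 1;0 0 0.1 0 1;0 0 0 0 1")

```text
t: 8.55
ee_pos: [0.5817, 0.1625, 0.1178]
ee_rot: [[0.92, 0.391, -0.0], [0.391, -0.92, -0.0], [-0.0, -0.0, -1.0]]
ft_force: [1.4, 0.3, 0.1]
width: 0.0006
gripper_force: 0.1
```

drive_tool(steps="0 0 0.1 0 1;0 0 0.1 0 1;0 0 0 0 1")

```text
t: 8.8
ee_pos: [0.5817, 0.1625, 0.1159]
ee_rot: [[0.92, 0.391, -0.0], [0.391, -0.92, -0.0], [-0.0, -0.0, -1.0]]
ft_force: [-0.1, 0.3, 0.5]
width: 0.0007
gripper_force: 0.0
```

drive_tool(steps="0 0 0.1 0 1;0 0 0.1 0 1;0 0 0 0 1")

```text
t: 9.05
ee_pos: [0.5817, 0.1625, 0.1141]
ee_rot: [[0.92, 0.391, -0.0], [0.391, -0.92, -0.0], [-0.0, -0.0, -1.0]]
ft_force: [-1.5, 0.6, 3.3]
width: 0.0002
gripper_force: 1.3
```

drive_tool(steps="0 0 0.1 0 1;0 0 0.1 0 1;0 0 0 0 1")

```text
t: 9.3
ee_pos: [0.5817, 0.1625, 0.1123]
ee_rot: [[0.92, 0.391, -0.0], [0.391, -0.92, -0.0], [-0.0, 0.0, -1.0]]
ft_force: [-1.5, -0.2, 5.7]
width: 0.0003
gripper_force: 2.6
```

Resistance is rising: 0.5 N, then 3.3, then 5.7 N, at 116, 114 and 112 mm. The left plunger is the stuck one, so I'll stop, lift off and go to the stopper.

drive_tool(steps="0 0 -1 0 1;0 0 -2 0 1;0 0 -2.8 0 1;-2.68 2.07 0 0 0.5;-2.68 2.07 0 0 0.5;-2.68 2.07 0 0 0.5;-2.68 2.07 0 0 0.5;-2.68 2.07 0 0 0.5;0 0 3 0 0.5;0 0 3 0 0.5;0 0 3 0 0.5;0 0 3 0 0.5", squeeze=15)

```text
t: 10.3
ee_pos: [0.4993, 0.0144, 0.0496]
ee_rot: [[0.921, 0.391, 0.002], [0.391, -0.921, -0.0], [0.001, 0.001, -1.0]]
ft_force: [0.3, 0.5, 0.2]
width: 0.0468
gripper_force: 0.0
```

drive_tool(steps="0 0 0 0 0.5;0 0 0 0 0.5;0 0 0 0 0.5")

```text
t: 10.55
ee_pos: [0.4997, 0.0148, 0.0514]
ee_rot: [[0.92, 0.391, 0.001], [0.391, -0.92, -0.0], [0.001, 0.001, -1.0]]
ft_force: [1.0, -0.2, 0.5]
width: 0.0472
gripper_force: 0.0
```

```bash
python3 - <<'E'
from h import *
w=snap('wrist','w4');s=snap('side','s4');st=get_state();print(st['t'],st['ee_pos'],st['width']);R=st['ee_rot'];p=st['ee_pos']
print('d',R.T@(np.array([.499,.0147,.008])-p)*100)
h=cv2.cvtColor(s['img'],cv2.COLOR_RGB2HSV)
k,l,q,ce=cv2.connectedComponentsWithStats(cv2.inRange(h,(105,130,60),(125,255,255)))
for j in range(1,k):
    if 40<q[j,4]<260: print(q[j],ce[j])
print([proj(s,(.5822,.1625,z)) for z in(.121,.1205-.009,.1115)])
def B(i,x):return i
a=w['img'];b=cv2.resize(s['img'][200:340,240:400],(550,480),interpolation=cv2.INTER_CUBIC)
o=np.hstack([cv2.resize(a,(400,300)),cv2.resize(b,(344,300))]);cv2.imwrite('pics/m4.png',o[:,:,::-1])
print('wrist proj of stopper top, tcp',proj(w,(.499,.0147,.026)),proj(w,p))
E
```

```text
10.65 [0.49986656 0.01478146 0.05187696] 0.04765808472632403
d [-0.09345307 -0.03273533  4.38744239]
[306 181   7   8  50] [309.02 184.62]
[264 243  20  10 162] [274.06790123 247.54320988]
[147 257  24  13 231] [158.45887446 263.09090909]
[(np.float64(274.8192491388381), np.float64(243.1018756804453)), (np.float64(274.98432956547737), np.float64(248.13633412682475)), (np.float64(274.98432956547737), np.float64(248.13633412682475))]
wrist proj of stopper top, tcp (np.float64(317.37017976867946), np.float64(280.0362222588698)) (np.float64(317.88797800161745), np.float64(298.43473868894426))
```

View pics/m4.png

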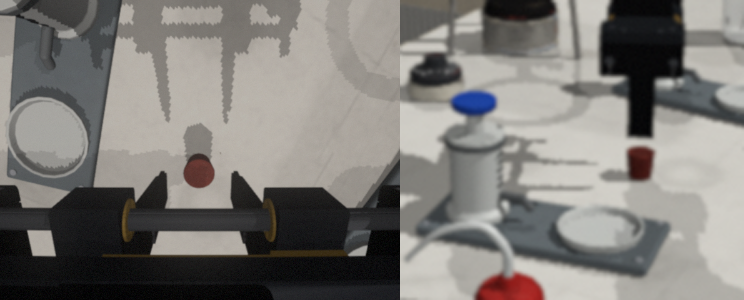

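The wrist view shows the stopper centred between the fingers at (199,172). The side view shows the left head staying part-way down, at about 116 mm. Now I'll descend and grip.

drive_tool(steps="0.1 0 1.5 0 0.5;0 0 1.5 0 0.5;0 0 0.7 0 0.5;0 0 0.65 0 0.5;0 0 0 0 0.5;0 0 0 0 1;0 0 0 0 1;0 0 0 0 1;0 0 0 0 1;0 0 0 0 1;0 0 0 0 1", squeeze=15)

```text
t: 11.57
ee_pos: [0.5002, 0.0151, 0.007]
ee_rot: [[0.92, 0.391, 0.001], [0.391, -0.92, -0.0], [0.001, 0.0, -1.0]]
ft_force: [0.5, -1.0, 4.7]
width: 0.0256
gripper_force: 15.0
```

drive_tool(steps="0 0 0 0 1;0 0 -1.5 0 1;0 0 -1.5 0 1;0 0 -2 0 1;0 0 0 0 1")

```text
t: 11.98
ee_pos: [0.5009, 0.0151, 0.0591]
ee_rot: [[0.92, 0.391, 0.004], [0.391, -0.92, -0.0], [0.003, 0.002, -1.0]]
ft_force: [1.0, 0.1, 0.2]
width: 0.0254
gripper_force: 15.0
```

```bash
python3 - <<'E'
from h import *
w=snap('wrist','w5');s=snap('side','s5');st=get_state();print(st['t'],st['ee_pos'],st['width'],st['gripper_force']);R=st['ee_rot'];p=st['ee_pos']
c=dict(np.load('pics/top0.npz'))
H=np.array([.5825,.1625]);T=np.array([.4742,.1462]);d=(T-H)/np.linalg.norm(T-H);G=(T+H+.11*d)/2;print(G)
print('d',R.T@(np.r_[G,.0205]-p)*100)
a=w['img'];b=s['img'][180:320,260:420]
o=np.hstack([cv2.resize(a,(400,300)),cv2.resize(b,(344,300),interpolation=cv2.INTER_CUBIC)]);cv2.imwrite('pics/m5.png',o[:,:,::-1])
E
```

```text
12.0833 [0.50002536 0.01517241 0.05681763] 0.025250108013053354 14.999909173347987
[0.47396256 0.14616426]
d [  2.72010958 -13.07754408   3.62627779]
```

View pics/m5.png

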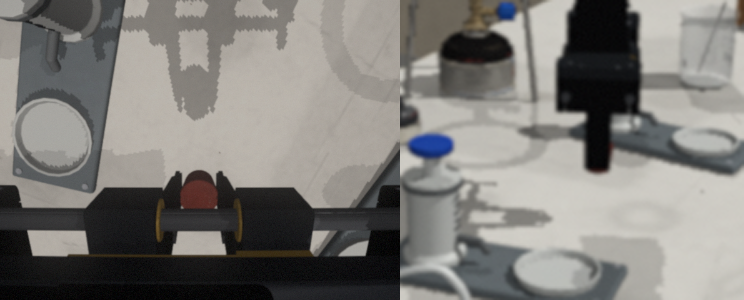

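The stopper is held squarely between the pads at (199,190), opening 25 mm. Next I carry it over the left tray and lower it.

drive_tool(steps="0.4 -2.18 0 0 1;0.45 -2.18 0 0 1;0.45 -2.18 0 0 1;0.45 -2.18 0 0 1;0.45 -2.18 0 0 1;0.4 -2.18 0 0 1;0 0 0 0 1;0 0 1 0 1;0 0 1 0 1;0 0 0.8 0 1;0 0 0 0 1;0 0 0 0 1")

```text
t: 13.08
ee_pos: [0.4724, 0.1449, 0.0276]
ee_rot: [[0.921, 0.39, -0.002], [0.39, -0.921, -0.0], [-0.002, -0.0, -1.0]]
ft_force: [0.0, 0.0, 0.4]
width: 0.0254
gripper_force: 15.0
```

```bash
python3 - <<'E'
from h import *
w=snap('wrist','w6');s=snap('side','s6');st=get_state();print(st['t'],st['ee_pos'],st['ft_force'],st['width'])
a=w['img'];b=s['img'][210:350,240:400]
o=np.hstack([cv2.resize(a,(400,300)),cv2.resize(b,(344,300),interpolation=cv2.INTER_CUBIC)]);cv2.imwrite('pics/m6.png',o[:,:,::-1])
E
```

```text
13.1833 [0.47282998 0.14528741 0.02849227] [-0.65284021  0.3542845  -0.62114176] 0.025102670704443643
```

View pics/m6.png

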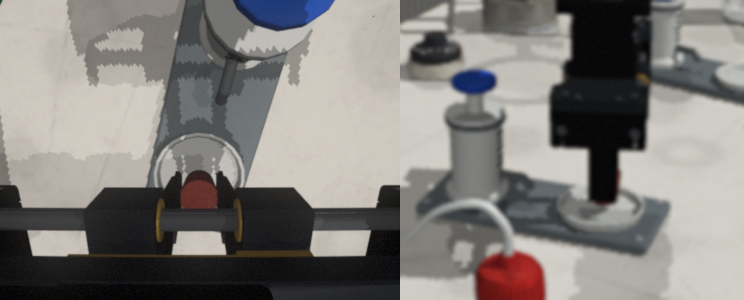

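It is centred over the tray. I'll lower the last 9 mm, release and retreat.

drive_tool(steps="0 0 0.3 0 1;0 0 0.3 0 1;0 0 0.2 0 1;0 0 0 0 1")

```text
t: 13.52
ee_pos: [0.4725, 0.1457, 0.0203]
ee_rot: [[0.92, 0.391, -0.0], [0.391, -0.92, -0.0], [-0.0, 0.0, -1.0]]
ft_force: [0.7, -0.2, -0.6]
width: 0.0254
gripper_force: 15.0
```

drive_tool(steps="0 0 0.05 0 1;0 0 0 0 0.6;0 0 0 0 0.6;0 0 0 0 0.6;0 0 0 0 0.6;0 0 -0.5 0 0.6;0 0 -1.5 0 0.6;0 0 -3 0 0.6;0 0 -3 0 0.6;0 0 -4 0 0.6;0 3 -3 0 0.6")

```text
t: 14.43
ee_pos: [0.4831, 0.1207, 0.1726]
ee_rot: [[0.919, 0.394, 0.001], [0.394, -0.919, 0.001], [0.001, -0.0, -1.0]]
ft_force: [1.2, 0.2, 0.8]
width: 0.0382
gripper_force: 0.0
```

drive_tool(steps="0 3.5 0 0 0.6;0 3.5 0 0 0.6;0 3.5 0 0 0.6;0 3.5 0 0 0.6;0 3.5 0 0 0.6;0 0 0 0 0.6;0 0 0 0 0.6")

```text
t: 15.02
ee_pos: [0.5527, -0.0439, 0.1696]
ee_rot: [[0.921, 0.389, -0.0], [0.389, -0.921, -0.0], [-0.0, -0.0, -1.0]]
ft_force: [-1.2, -0.1, 0.4]
width: 0.0376
gripper_force: 0.0
```

```bash
python3 - <<'E'
from h import *
c=snap('top','t7');s=snap('side','s7');st=get_state();print(st['t'],st['ee_pos'])
for n,i in(('top',c),('side',s)):
    h=cv2.cvtColor(i['img'],cv2.COLOR_RGB2HSV);m=cv2.inRange(h,(0,130,40),(8,255,255))|cv2.inRange(h,(172,130,40),(180,255,255))
    k,l,q,ce=cv2.connectedComponentsWithStats(m)
    for j in range(1,k):
        if 40<q[j,4]<200: print(n,q[j],ce[j].round(1),atz(i,*ce[j],.038 if n=='top' else .028).round(4))
a=c['img'][190:345,240:475];b=s['img'][160:330,230:450]
o=np.hstack([cv2.resize(a,(400,264),interpolation=cv2.INTER_CUBIC),cv2.resize(b,(342,264),interpolation=cv2.INTER_CUBIC)]);cv2.imwrite('pics/m7.png',o[:,:,::-1])
E
```

```text
15.1167 [ 0.55211637 -0.04204497  0.16966118]
top [191 104   9  12  55] [194.9 109.8] [0.8195 0.3915 0.038 ]
top [264 275  10  10  74] [268.9 279.8] [0.4716 0.1447 0.038 ]
side [329 293  12  16 164] [334.6 300.4] [0.4723 0.1455 0.028 ]
```

View pics/m7.png

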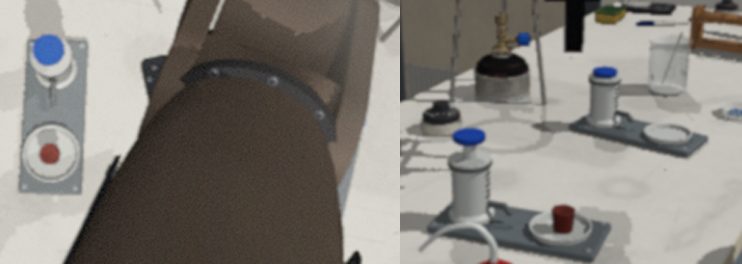

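The stopper stands upright in the middle of the left tray at (0.472, 0.145). The left head is part-way down, the right one is home, and the arm is clear.

```bash
python3 -c "
from plant import robot
print(robot.job_done())"
```

```text
the job is handed in; nothing more can be done
None
```

The job is handed in at about 15 s: the right dispenser's plunger is fully home, the left one stuck and was left part-way down at about 116 mm (about 6 N at the last reading), and the red stopper stands upright in the left tray.

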